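# Nip a re-glued recipe book in the pantry's screw press

### The arm

A 6-joint arm with a two-finger parallel gripper is mounted at the origin on a cart in front of the work surface, level with it; the furniture and walls round the work are solid. World frame = base frame: x ahead of the robot, y to its left, z up, the work surface at z = 0. Lengths are in m, angles in rad, forces in N, time in s.
With the tool pointing down it reaches from about 0.35 to 0.8 m from the base axis. Payload 7.3 kg.
Tool frame: the origin (TCP) lies between the finger pads; the fingertips stand 14 mm ahead of it and the grasp point (between the pads) lies 5 mm behind it; x points along the fingers, y is the direction in which the jaws open and shut, and the axes are right-handed (so a half turn about x gives the same grasp; the last joint's range is limited). The gripper opens to 85 mm and grips with 20 to 120 N. Pads are 22 mm wide; open, the fingers measure 114 mm over their backs; the gripper's body (76 mm by 85 mm) begins 54 mm behind the grasp point. The pads swing forward as they close: fully open they stand 13 mm farther back than shut.
Start: joints at [1.101, 0.342, 1.524, -0, 1.275, -0.146], TCP at [0.167, 0.498, 0.219] pointing down, gripper open.
Joint ranges: [-2.53, 2.53], [-0.77, 2.02], [0.04, 2.7], [-1, 4.14], [0.28, 2.66], [-3.11, 3.11]. Speed limits (rad/s): [2.57, 2.57, 3.14, 3.14, 3.14, 3.14].

### API

Orientations are given as a unit quaternion [w, x, y, z].
In Python, from bench import sensors, snapshot, workorder, nets gives the robot as it stands.
- The arm moves only by the tool drive_tool, never from a script. Its argument "motion" is a list of rows, each a list of 5 numbers: the shift along the world's x, y, z in m, then the turn about the world's z in rad, then the opening, from -1 (shut) to 1 (fully open), so that 0 is half open. In form: [[tx, ty, tz, spin, hand], ...]. A call has 1 to 20 rows; each row is the pose to reach, as a shift and turn from the pose measured when the call began; what a row does not reach only later rows make up. A row lasts 1/10 s, in which the tool goes at most 50 mm and 8.59 degrees, less where a joint would pass 70% of its speed; a pose out of reach is approached as far as the arm can. A call with a gripper value outside its range is refused whole. The fingers move at their own pace and stop on an object; "grip_force" is the grip in N (left out, the last holds). Time passes only in rows, so rows that repeat a pose let the fingers close. It gives the time, the measured TCP pose, the force and the opening at its end, in the units of the state.
- sensors.sense(): the state, without advancing time (a new reading comes with each control period).
- snapshot(name): name is "scene" or "top" or "wrist"; returns a dict with "image" (420x560x3 uint8, blue, green, red), "mtx" (3x3 intrinsics, pixels), "view" (4x4, takes a point from world to camera coordinates); the wrist camera has in their place "tool_from_camera" (4x4, takes a point from camera to tool coordinates, whose origin is the TCP and whose axes are the tool frame's). Camera axes: x right, y down, z forward; pixel columns grow to the right and rows downward; lengths in m; the calibration is good to about 2 mm. A picture is of the moment at which its call begins: read the wrist's pose just before it. There is no depth.
- workorder.close_job(): hands the job in, once; it reports no verdict.
Trained networks look in a picture, given as the dict that the camera call returned (one of the last four; its "shot" number tells which), for a name from the list of things; names that differ only in an ending like _2 or _b are one class to them, and where a whole thing is asked for, a point or a joint stands for the part that bears it (a point fixed in the world has none). Each returns a list of dicts, best first, with "confidence" (0 to 1); they miss things now and then, are a little off and sometimes report something else, mostly with a low value. They report only what shows in the picture. A call takes as long as a camera call.
- nets.look_for(label, picture): "position" ([x, y, z] in m, in world coordinates, good to about 4 mm: the middle of the surface that is visible of it).
The state is a dict: "t": time; "qpos": joint angles; "dq": joint speeds; "tau": joint torques, N m; "eef_pos": TCP position; "orientation": TCP orientation; "force": force on the tool from outside, world axes, zero at the start; "torque": the same for the moment, N m; "width": finger opening in m.
Only numpy, scipy, OpenCV 4.12 (cv2) and the standard library are available. Lean on these libraries where they do the work, as an engineer would, in place of code of your own. Each camera call takes 0.05 s, during which the arm holds its last target.

### The job

Slide the recipe book, bundled between its two boards, gently along the bed of the small screw press until it is fully home against the stop. Then turn the knob on top of the press clockwise (seen from above) until it suddenly becomes stiff because the foot has landed on the bundle, and from that point add just one eighth of a turn (45 degrees), without overtightening, and let go. Leave the things standing around the press where they are.

Things in the scene. Friction and masses are not known exactly. Their poses are not given: they have to be found in the camera images.
- bed: Wooden bed of the press, fixed to the worktop: board 200 mm (x) by 322 mm (y, from -122 to +200), 12 mm thick. Origin on the worktop below the knob's axis; z up. Dark rails along y, inner faces at x = -87 and +87 mm, 10 mm high above the board. The +y end is open: the bundle comes in there and is pushed along -y. Home: bundle's origin at the bed's y = 0, within 5 mm (against the stop: about -1 mm).
- stop_face (a point): Middle of the working face of the dark stop strip across the bed's -y end: at y = -103 mm in the bed's frame, 23 mm above the worktop. The strip is 150 mm wide, its top 34 mm above the worktop.
- bridge: Steel bridge over the middle of the bed, fixed, same axes as the bed: posts at x = -117 and +117 mm, beam 262 mm long (x) and 44 mm wide (y), from 93 to 115 mm above its origin, with collar and post caps up to 122 mm. Origin below the knob's axis at worktop level (its height differs by up to 1.5 mm either way each time).
- bundle: The work: a dark red book flat between two pale boards, one rigid bundle 164 mm (x) by 204 mm (y) by 48.5 mm high, about 0.5 to 0.85 kg, loose on the bed with some 5 mm of play at each rail. Origin: centre of its underside; z up. It starts 50 to 85 mm out towards the bed's +y end, nearly parallel with it. It slides with 3 to 6 N of friction; pushing with over 30 N is rough.
- bundle_end (a point): Centre of the bundle's outer (+y) end face, to be pushed along the bed's -y: 102 mm from the bundle's origin, 24.5 mm above its underside (36.5 mm above the worktop). Each board's edge there is 9 mm high; the book between them is set back about 4 mm.
- knob: Round dark ribbed hand knob on the bridge, 46 mm across, 28 mm high; a brass bar on its top points along its own -x. Origin: centre of its underside, 136 mm above the bridge's origin; z up. Keeps its height; its yaw falls as it is tightened, clockwise from above. It turns a spindle whose sprung foot (46 mm disc) comes down 4 mm a radian onto the upper board, and stays where it is left.
- knob_grip (a point): Point on the knob's axis at mid-height of its rim, 14 mm above its underside: the height to grip. The foot starts 3 to 10 mm above the bundle (differs each time), so its landing, after 0.8 to 2.5 rad, must be felt: turning takes about 0.04 N m before, jumps by 0.2 N m at once, then rises to about 0.4 N m 45 degrees later (held still: less, jump 0.1 N m). The rim gives 0.025 rad per 0.1 N m.
- salt_shaker: Bystander: glass and metal salt shaker, 44 x 44 x 90 mm, beyond the stop end of the press. Origin: centre of its underside.
- olive_jar: Bystander: glass jar with grey lid, 63 x 63 x 110 mm, beyond the stop end of the press. Origin: centre of its underside.
- shot_glass: Bystander: small clear glass, 48 x 48 x 61 mm, behind the press. Origin: centre of its underside.
- bottle_stopper: Bystander: silver bottle stopper, 35 x 35 x 52 mm, behind the press near its open end. Origin: centre of its underside.

How it is judged:
By the outcome, as a careful person would: the job done as asked, in the order asked, and still so for the second after the job is handed in, with the robot touching nothing.
It also fails if it takes over 72 s, if anything falls off the work surface, if the arm or the gripper's body presses on something with over 40 N, if the wrist force passes 120 N, or if a joint passes its speed limit or range.

## Working session

There is one attempt and no reset: what is moved stays moved. The work goes in short steps, Python scripts to look and compute and a tool call to move; the robot and the scene stay as the last step left them, time stands still between calls to the robot, and variables do not carry over. Pictures are saved under pics/ and viewed, and the job is handed in when it is done.

Besides the shell and the picture viewer there is one more tool, called after "Request:" as a command line: name --pt "numbers of a row" for each row, then --argument value for the rest. drive_tool: Moves the arm, as the interface text tells. Its arguments: {"type":"object","properties":{"motion":{"type":"array"},"grip_force":{"type":"number"}},"required":["motion"]}

```bash
ls; mkdir -p pics; python3 - <<'E'
from bench import sensors, snapshot, workorder, nets
import cv2,numpy as np
s=sensors.sense(); print({k:np.round(v,3).tolist() for k,v in s.items()})
for c in ["scene","top"]:
    p=snapshot(c); cv2.imwrite(f"pics/{c}0.png",p["image"])
    print(c,p["mtx"].tolist(),np.round(p["view"],4).tolist())
    for n in ["bed","bridge","bundle","bundle_end","knob","knob_grip","stop_face","salt_shaker","olive_jar","shot_glass","bottle_stopper"]:
        try:
            r=nets.look_for(n,p); print(n,[(np.round(d["position"],4).tolist(),round(d["confidence"],2)) for d in r[:2]])
        except Exception as e: print(n,e)
print(sensors.sense()["t"])
E
```

```text
pics
{'t': 0.0, 'qpos': [1.101, 0.343, 1.525, -0.0, 1.275, -0.146], 'dq': [0.001, -0.0, -0.002, -0.001, 0.0, -0.001], 'tau': [-0.001, -43.368, -24.601, -0.0, 0.008, 0.0], 'eef_pos': [0.167, 0.497, 0.218], 'orientation': [0.698, 0.113, 0.698, -0.115], 'force': [-0.664, -0.269, 0.342], 'torque': [0.022, 0.079, 0.021], 'width': 0.085}
scene [[381.9373585072099, 0.0, 281.68847141981155], [0.0, 381.9373585072099, 209.46909238211177], [0.0, 0.0, 1.0]] [[0.5939, -0.8042, 0.0242, -0.3629], [-0.3796, -0.3066, -0.8729, 0.3162], [0.7093, 0.5092, -0.4874, 0.4792], [0.0, 0.0, 0.0, 1.0]]
bed [([0.4911, -0.0498, 0.0137], 0.68)]
bridge [([0.5206, -0.0003, 0.1168], 0.81)]
bundle [([0.4997, 0.0884, 0.0596], 0.6)]
bundle_end [([0.501, 0.0936, 0.0623], 0.72)]
knob [([0.5263, 0.0019, 0.1615], 0.83)]
knob_grip [([0.5269, 0.0012, 0.1586], 0.56)]
stop_face [([0.4935, -0.0568, 0.0097], 0.7)]
salt_shaker [([0.4792, -0.1847, 0.0505], 0.73)]
olive_jar [([0.607, -0.1922, 0.0726], 0.79)]
shot_glass [([0.4905, -0.0538, 0.0122], 0.55)]
bottle_stopper [([0.6665, 0.1711, 0.0405], 0.61)]
top [[468.3417472500051, 0.0, 278.29719871155186], [0.0, 468.3417472500051, 210.3946155863585], [0.0, 0.0, 1.0]] [[-0.0248, -0.9995, 0.0174, 0.0017], [-0.9891, 0.022, -0.1454, 0.5956], [0.1449, -0.0209, -0.9892, 0.9961], [0.0, 0.0, 0.0, 1.0]]
bed [([0.5319, -0.0486, 0.0107], 0.55), ([0.5335, 0.1057, 0.06], 0.26)]
bridge [([0.5301, 0.0032, 0.1148], 0.72), ([0.4955, -0.1707, 0.082], 0.22)]
bundle [([0.5301, 0.1055, 0.0578], 0.94)]
bundle_end [([0.5345, 0.1079, 0.0593], 0.94)]
knob [([0.5398, 0.0112, 0.1641], 0.6)]
knob_grip [([0.5399, 0.0041, 0.1666], 0.84)]
stop_face [([0.5297, -0.0524, 0.0132], 0.67)]
salt_shaker [([0.4979, -0.1684, 0.0818], 0.69)]
olive_jar [([0.6267, -0.1789, 0.1136], 0.91)]
shot_glass [([0.6806, 0.1005, 0.0313], 0.55)]
bottle_stopper [([0.6716, 0.1713, 0.0127], 0.53)]
1.2
```

View pics/scene0.png

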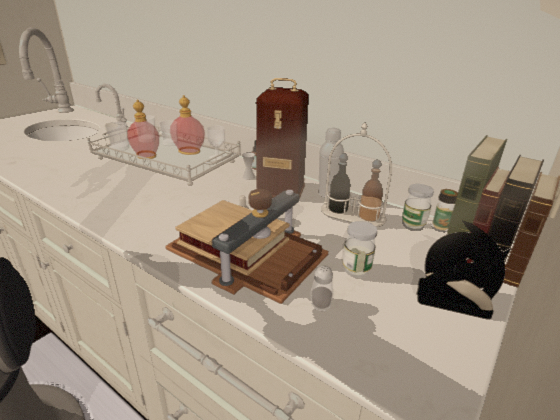

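View pics/top0.png

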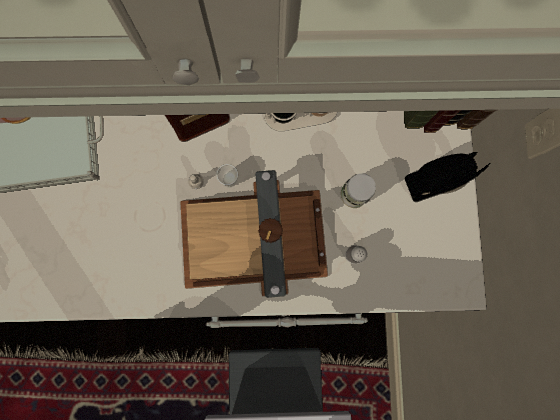

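The scene shows the press with the bundle at its left (+y) end. In the top view, the knob is at about (270,230), the beam caps are at (266,176) and (275,290), and the bundle's outer edge is at x≈187. I'll zoom in to fit the poses.

```bash
python3 - <<'E'
import cv2
im=cv2.imread("pics/top0.png")
c=im[160:310,170:345]; cv2.imwrite("pics/top0z.png",cv2.resize(c,None,fx=4,fy=4,interpolation=cv2.INTER_CUBIC))
E
```

```text
(no output)
```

View pics/top0z.png

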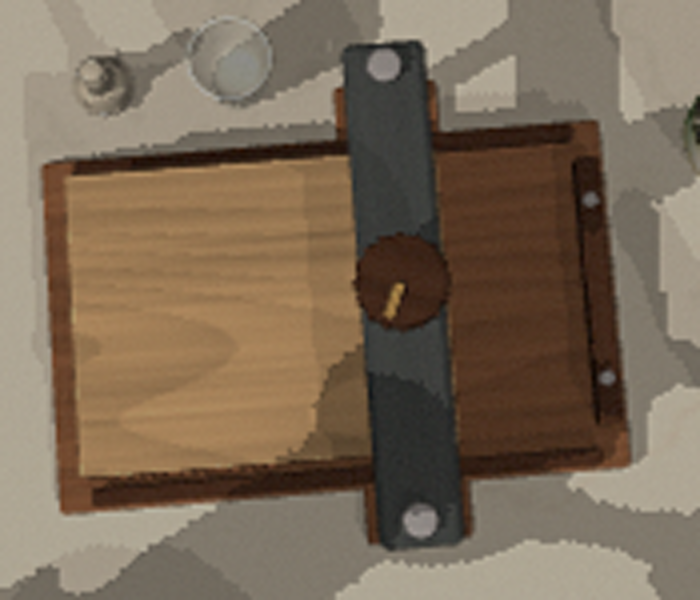

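```bash
cat > h.py <<'E'
import numpy as np
def bp(p,uv,z):
    K=np.array(p["mtx"]);V=np.array(p["view"]);R=V[:3,:3];c=-R.T@V[:3,3]
    d=R.T@np.linalg.inv(K)@np.array([uv[0],uv[1],1.]); return c+d*(z-c[2])/d[2]
E
python3 - <<'E'
from h import *
from bench import snapshot,sensors
p=snapshot("top")
f=lambda u,v,z:bp(p,((u+.5)/4-.5+170,(v+.5)/4-.5+160),z)
bed=np.array([f(*q,.012)[:2] for q in [(43,163),(62,513),(630,467),(598,122)]])
# model coords (x,y): image top = far (+x world). robot-far x
mod=np.array([[.1,.2],[-.1,.2],[-.1,-.122],[.1,-.122]])
def fit(m,w):
    a=m-m.mean(0);b=w-w.mean(0);th=np.arctan2((a[:,0]*b[:,1]-a[:,1]*b[:,0]).sum(),(a*b).sum())
    R=np.array([[np.cos(th),-np.sin(th)],[np.sin(th),np.cos(th)]]);t=w.mean(0)-R@m.mean(0)
    return th,t,(R@m.T).T+t-w
print("bed",fit(mod,bed))
caps=np.array([f(384,65,.122)[:2],f(421,520,.122)[:2]]);print("caps",fit(np.array([[.117,0],[-.117,0]]),caps))
print("knob",f(403,281,.164))
b=np.array([f(66,178,.0605)[:2],f(80,476,.0605)[:2]]);print("bundle",b,fit(np.array([[.082,.102],[-.082,.102]]),b))
k=f(403,286,.164);print("bar",f(404,285,.165),f(388,318,.165))
print("shot",f(235,95,.0),"stop",f(104,108,0))
print(sensors.sense()["t"])
E
```

```text
bed (np.float64(0.05477168970883879), array([0.54013085, 0.00657007]), array([[ 0.00078208,  0.00136888],
       [-0.00114569,  0.00203984],
       [-0.00103376, -0.00187481],
       [ 0.00139737, -0.00153391]]))
caps (np.float64(0.0585423273173932), array([0.54044124, 0.00702607]), array([[ 3.82878192e-04,  2.24402220e-05],
       [-3.82878192e-04, -2.24402220e-05]]))
knob [0.53987507 0.00664858 0.164     ]
bundle [[0.61129462 0.18864753]
 [0.45034876 0.1806179 ]] (np.float64(0.04984894045461623), array([0.53590418, 0.08275942]), array([[ 1.42521068e-03,  7.11041479e-05],
       [-1.42521068e-03, -7.11041479e-05]]))
bar [0.53780637 0.00620931 0.165     ] [0.52192202 0.01432276 0.165     ]
shot [0.66805277 0.10150025 0.        ] stop [0.66196316 0.17752564 0.        ]
1.25
```

```bash
cat >> h.py <<'E'
from scipy.spatial.transform import Rotation as Ro
def st(s,pr=True):
    w,x,y,z=s["orientation"];M=Ro.from_quat([x,y,z,w]).as_matrix()
    yaw=np.arctan2(M[1,1],M[0,1])
    if pr: print("t %.2f pos %s yawY %.4f toolx %s q %s\n F %s T %s tau6 %.3f w %.4f"%(s["t"],np.round(s["eef_pos"],4),yaw,np.round(M[:,0],3),np.round(s["qpos"],3),np.round(s["force"],2),np.round(s["torque"],3),s["tau"][5],s["width"]))
    return M,yaw
E
python3 - <<'E'
from h import *
from bench import sensors
st(sensors.sense())
E
```

```text
t 1.25 pos [0.167  0.4977 0.2185] yawY 1.2470 toolx [ 0.  0. -1.] q [ 1.101  0.342  1.524 -0.     1.275 -0.146]
 F [-0.4 -0.8 -0.9] T [ 0.039 -0.02   0.003] tau6 0.000 w 0.0855
```

Request:
drive_tool --pt "0.04 -0.028 0 -0.12 0.2" --pt "0.08 -0.056 0 -0.24 0.2" --pt "0.12 -0.085 0 -0.36 0.2" --pt "0.16 -0.115 0 -0.48 0.2" --pt "0.2 -0.145 0 -0.6 0.2" --pt "0.24 -0.172 0 -0.72 0.2" --pt "0.28 -0.2 0 -0.84 0.2" --pt "0.32 -0.23 0 -0.96 0.2" --pt "0.36 -0.258 0 -1.08 0.2" --pt "0.36 -0.258 0 -1.19 0.2" --pt "0.36 -0.258 -0.03 -1.19 0.2" --pt "0.36 -0.258 -0.06 -1.19 0.2" --pt "0.36 -0.258 -0.09 -1.19 0.2" --pt "0.36 -0.258 -0.1 -1.19 0.2" --pt "0.36 -0.258 -0.1 -1.19 0.2"

```text
t: 2.75
eef_pos: [0.5263, 0.2395, 0.1173]
orientation: [0.514, 0.485, 0.515, -0.486]
force: [-0.4, -0.6, 0.1]
width: 0.0511
```

```bash
python3 - <<'E'
from h import *
from bench import sensors,snapshot,nets
import cv2
st(sensors.sense())
for c in ["scene","wrist"]:
    p=snapshot(c);cv2.imwrite(f"pics/{c}1.png",p["image"])
E
```

```text
t 2.75 pos [0.5263 0.2395 0.1173] yawY 0.0570 toolx [-0.003 -0.001 -1.   ] q [ 0.295  0.534  1.511 -0.     1.099  0.238]
 F [-0.45 -0.56  0.1 ] T [ 0.012  0.016 -0.026] tau6 0.000 w 0.0511
```

View pics/scene1.png

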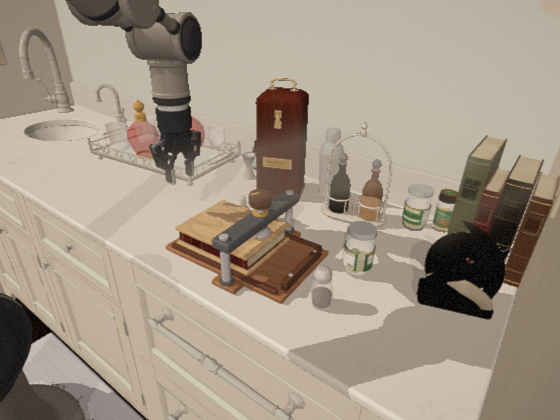

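View pics/wrist1.png

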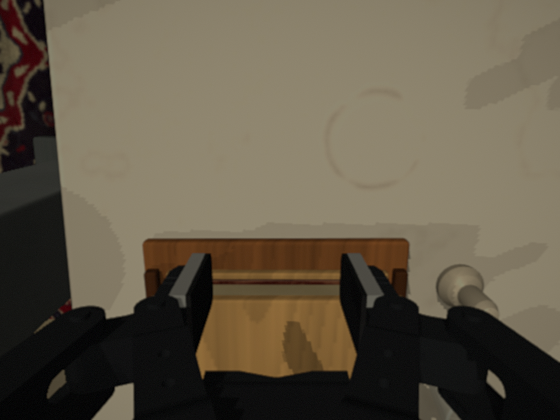

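The arm stands just outside the open end, with the bundle's edge between the fingers at about row 280 in the wrist view. Next I'll descend and come close to contact.

Request:
drive_tool --pt "0 0 -0.03 0 0.2" --pt "0 0 -0.06 0 0.2" --pt "0 0 -0.083 0 0.2" --pt "0 0 -0.083 0 0.2" --pt "0.001 -0.01 -0.083 0 0.2" --pt "0.001 -0.02 -0.083 0 0.2" --pt "0.002 -0.03 -0.083 0 0.2" --pt "0.002 -0.035 -0.083 0 0.2" --pt "0.002 -0.038 -0.083 0 0.2" --pt "0.002 -0.04 -0.083 0 0.2"

```text
t: 3.85
eef_pos: [0.53, 0.1997, 0.0371]
orientation: [0.514, 0.486, 0.514, -0.485]
force: [0.4, 0.0, 0.5]
width: 0.0513
```

```bash
python3 - <<'E'
from h import *
from bench import sensors,snapshot,nets
import cv2
st(sensors.sense())
p=snapshot("scene");im=p["image"][100:320,140:360];cv2.imwrite("pics/scene2.png",cv2.resize(im,None,fx=2.7,fy=2.7))
E
```

```text
t 3.85 pos [0.53   0.1997 0.0371] yawY 0.0565 toolx [ 0.002  0.001 -1.   ] q [0.225 0.616 1.627 0.    0.896 0.168]
 F [0.38 0.01 0.45] T [-0.006 -0.094  0.008] tau6 0.022 w 0.0513
```

View pics/scene2.png

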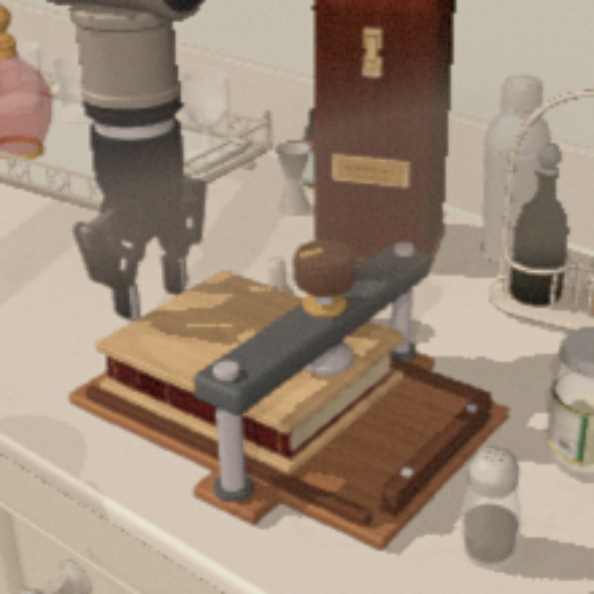

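Request:
drive_tool --pt "0 0 -0.004 0 0.2" --pt "0 -0.002 -0.004 0 0.2" --pt "0 -0.004 -0.004 0 0.2" --pt "0 -0.006 -0.004 0 0.2" --pt "0 -0.008 -0.004 0 0.2" --pt "0.001 -0.01 -0.004 0 0.2" --pt "0.001 -0.013 -0.004 0 0.2" --pt "0.001 -0.016 -0.004 0 0.2" --pt "0.001 -0.02 -0.004 0 0.2"

```text
t: 4.8
eef_pos: [0.531, 0.1794, 0.033]
orientation: [0.514, 0.486, 0.514, -0.485]
force: [0.8, 2.2, -2.0]
width: 0.0514
```

```bash
python3 - <<'E'
from h import *
from bench import sensors,snapshot,nets
import cv2
st(sensors.sense())
p=snapshot("top");im=p["image"][160:310,170:345];cv2.imwrite("pics/top2.png",cv2.resize(im,None,fx=4,fy=4))
E
```

```text
t 4.80 pos [0.531  0.1794 0.033 ] yawY 0.0568 toolx [ 0.002  0.001 -1.   ] q [0.189 0.613 1.648 0.    0.878 0.132]
 F [ 0.79  2.22 -2.01] T [ 0.415 -0.068  0.029] tau6 0.133 w 0.0514
```

View pics/top2.png

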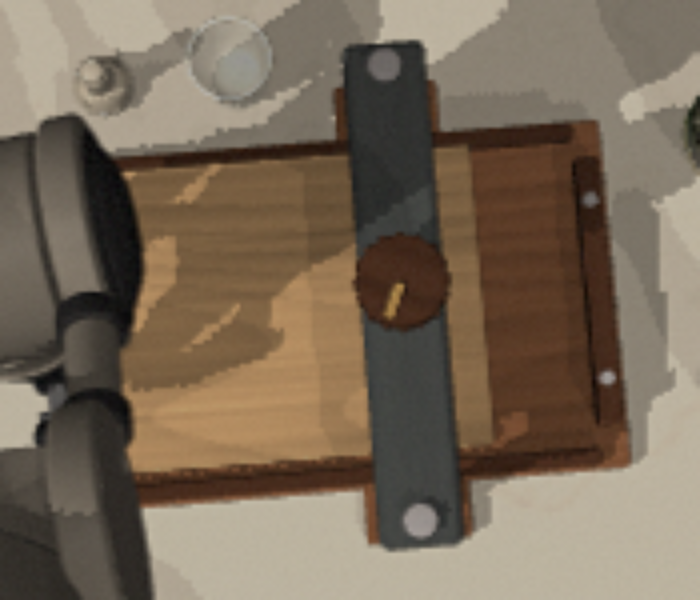

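The bundle is moving with about 2 N. Its leading edge shows between (468,146) and (492,445) in the zoomed image.

```bash
python3 - <<'E'
from h import *
from bench import snapshot,sensors
p=snapshot("top")
f=lambda u,v,z:bp(p,((u+.5)/4-.5+170,(v+.5)/4-.5+160),z)
th=.056;o=np.array([.5403,.0068]);R=np.array([[np.cos(th),-np.sin(th)],[np.sin(th),np.cos(th)]])
for u,v in [(468,146),(492,445)]: print(R.T@(f(u,v,.0605)[:2]-o))
for u,v in [(574,157),(599,423)]: print("stop",R.T@(f(u,v,.034)[:2]-o))
print(R.T@(np.array(sensors.sense()["eef_pos"])[:2]-o))
E
```

```text
[ 0.08169832 -0.04239644]
[-0.08141557 -0.04167844]
stop [ 0.07543614 -0.10270098]
stop [-0.07381283 -0.10285256]
[0.00042103 0.17225912]
```

Request:
drive_tool --pt "0 -0.004 -0.001 0 0.2" --pt "0.001 -0.008 -0.001 0 0.2" --pt "0.001 -0.012 -0.001 0 0.2" --pt "0.001 -0.016 -0.001 0 0.2" --pt "0.001 -0.02 -0.001 0 0.2" --pt "0.001 -0.024 -0.001 0 0.2" --pt "0.002 -0.028 -0.001 0 0.2" --pt "0.002 -0.032 -0.001 0 0.2" --pt "0.002 -0.036 -0.001 0 0.2" --pt "0.002 -0.04 -0.001 0 0.2" --pt "0.002 -0.043 -0.001 0 0.2" --pt "0.003 -0.046 -0.001 0 0.2" --pt "0.003 -0.049 -0.001 0 0.2" --pt "0.003 -0.052 -0.001 0 0.2" --pt "0.003 -0.054 -0.001 0 0.2" --pt "0.003 -0.055 -0.001 0 0.2"

```text
t: 6.5
eef_pos: [0.5344, 0.1238, 0.0325]
orientation: [0.515, 0.487, 0.513, -0.485]
force: [0.2, 4.9, 3.2]
width: 0.0514
```

```bash
python3 - <<'E'
from h import *
from bench import sensors,snapshot,nets
import cv2
st(sensors.sense())
p=snapshot("top");im=p["image"][160:310,170:345];cv2.imwrite("pics/top3.png",cv2.resize(im,None,fx=4,fy=4,interpolation=cv2.INTER_CUBIC))
E
```

```text
t 6.50 pos [0.5344 0.1238 0.0325] yawY 0.0562 toolx [ 0.003  0.    -1.   ] q [0.088 0.597 1.684 0.    0.857 0.032]
 F [0.17 4.92 3.2 ] T [ 0.836 -0.026  0.052] tau6 0.038 w 0.0514
```

View pics/top3.png

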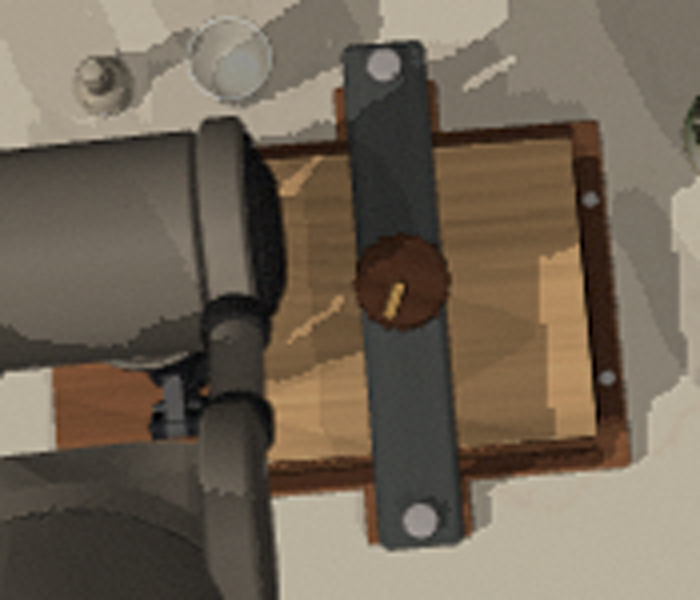

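The leading edge now runs from (574,140) to (597,437), nearly at the stop. About 5 mm remain, so I'll creep until the force rises.

Request:
drive_tool --pt "0 -0.001 0 0 0.2" --pt "0 -0.002 0 0 0.2" --pt "0 -0.003 0 0 0.2" --pt "0 -0.004 0 0 0.2"

```text
t: 6.95
eef_pos: [0.5343, 0.1203, 0.0325]
orientation: [0.514, 0.487, 0.513, -0.485]
force: [-0.9, 11.3, 2.1]
width: 0.0511
```

Request:
drive_tool --pt "0 -0.0005 0 0 0.2" --pt "0 -0.001 0 0 0.2"

```text
t: 7.15
eef_pos: [0.5342, 0.1202, 0.0325]
orientation: [0.514, 0.487, 0.514, -0.484]
force: [-1.1, 10.9, 1.9]
width: 0.0515
```

Request:
drive_tool --pt "0 -0.001 0 0 0.2" --pt "0 -0.002 0 0 0.2" --pt "0 -0.002 0 0 0.2"

```text
t: 7.45
eef_pos: [0.5339, 0.1202, 0.0325]
orientation: [0.513, 0.488, 0.514, -0.484]
force: [-0.8, 13.7, 2.8]
width: 0.0512
```

```bash
python3 - <<'E'
from h import *
from bench import sensors,snapshot,nets
import cv2
st(sensors.sense())
p=snapshot("top");im=p["image"][160:310,170:345];cv2.imwrite("pics/top4.png",cv2.resize(im,None,fx=4,fy=4,interpolation=cv2.INTER_CUBIC))
E
```

```text
t 7.45 pos [0.5339 0.1202 0.0325] yawY 0.0560 toolx [ 0.003  0.006 -1.   ] q [0.078 0.595 1.688 0.007 0.855 0.017]
 F [-0.84 13.72  2.79] T [2.291 0.087 0.317] tau6 0.256 w 0.0512
```

View pics/top4.png

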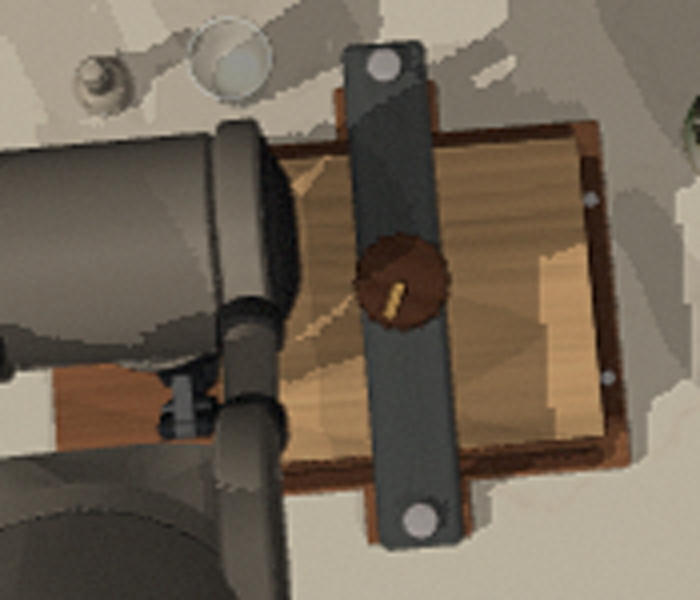

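The bundle is home and square: its leading edge touches the stop from (580,140) to (603,437), and the force plateaued at about 14 N. Now I'll back off, rise and go over the knob.

Request:
drive_tool --pt "0 0.01 0 0 0.2" --pt "0 0.025 0 0 0.2" --pt "0 0.03 0.03 0 0.2" --pt "0 0.03 0.07 0 0.2" --pt "0 0.03 0.11 0.1 0.5" --pt "0 0.03 0.15 0.24 1" --pt "0 0.03 0.19 0.38 1" --pt "0.001 0.01 0.2 0.52 1" --pt "0.002 -0.02 0.2 0.66 1" --pt "0.004 -0.05 0.2 0.8 1" --pt "0.005 -0.08 0.2 0.94 1" --pt "0.006 -0.1 0.2 1.08 1" --pt "0.006 -0.1135 0.2 1.22 1" --pt "0.006 -0.1135 0.2 1.36 1" --pt "0.006 -0.1135 0.2 1.5 1" --pt "0.006 -0.1135 0.2 1.6 1" --pt "0.006 -0.1135 0.2 1.6 1"

```text
t: 9.2
eef_pos: [0.5398, 0.0068, 0.2322]
orientation: [0.704, -0.03, 0.709, 0.031]
force: [-0.1, 0.4, -0.1]
width: 0.0856
```

```bash
python3 - <<'E'
from h import *
from bench import sensors,snapshot,nets
import cv2
s=sensors.sense();M,_=st(s)
p=snapshot("wrist");cv2.imwrite("pics/wrist5.png",p["image"])
T=np.array(p["tool_from_camera"]);print(np.round(T,4).tolist(),p["mtx"].tolist() if hasattr(p["mtx"],'tolist') else p["mtx"])
for n in ["knob","knob_grip","bundle"]:
    print(n,[(np.round(d["position"],4).tolist(),round(d["confidence"],2)) for d in nets.look_for(n,p)])
E
```

```text
t 9.20 pos [0.5398 0.0068 0.2322] yawY 1.6568 toolx [-0.007  0.002 -1.   ] q [-1.300e-01  3.630e-01  1.454e+00  1.000e-03  1.331e+00 -1.787e+00]
 F [-0.11  0.36 -0.05] T [-0.055 -0.025 -0.025] tau6 -1.072 w 0.0856
[[-0.0014, -0.2594, 0.9658, -0.1558], [1.0, 0.0004, 0.0015, 0.0004], [-0.0008, 0.9658, 0.2594, -0.0677], [0.0, 0.0, 0.0, 1.0]] [[377.0621503020364, 0.0, 275.8119322158358], [0.0, 377.0621503020364, 206.71759385004327], [0.0, 0.0, 1.0]]
knob [([0.5351, 0.0065, 0.158], 0.62)]
knob_grip [([0.5354, 0.0104, 0.1626], 0.67)]
bundle [([0.5278, -0.0211, 0.0624], 0.68)]
```

View pics/wrist5.png

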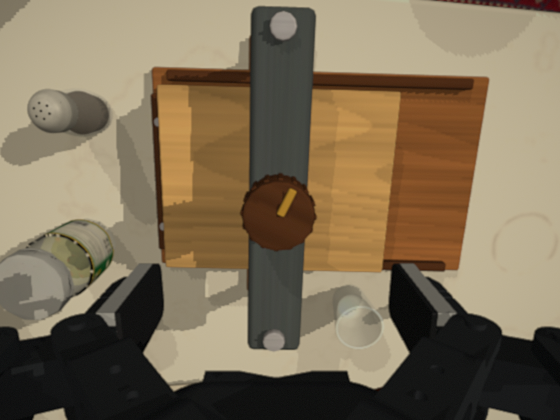

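```bash
python3 - <<'E'
from h import *
from bench import sensors,snapshot,nets
import cv2
s=sensors.sense();M,_=st(s,False);p=snapshot("wrist")
T=np.array(p["tool_from_camera"]);K=np.array(p["mtx"])
def wb(u,v,z):
    R=M@T[:3,:3];c=np.array(s["eef_pos"])+M@T[:3,3];d=R@np.linalg.inv(K)@[u,v,1];return c+d*(z-c[2])/d[2]
print(wb(278,212,.164), wb(241,212,.164)-wb(315.5,212,.164), wb(278,175,.164)-wb(278,250,.164))
print("caps",wb(283,26,.122),wb(274,341,.122),(wb(283,26,.122)+wb(274,341,.122))/2)
print("bar",wb(294,190,.164),wb(279,216,.164))
im=p["image"][150:270,200:360];cv2.imwrite("pics/wrist5z.png",cv2.resize(im,None,fx=4.5,fy=4.5,interpolation=cv2.INTER_CUBIC))
E
```

```text
[0.53528979 0.0087953  0.164     ] [ 0.00382108 -0.04590296  0.        ] [-0.04800681 -0.00412732  0.        ]
caps [0.42170527 0.00271409 0.122     ] [0.65470209 0.01624822 0.122     ] [0.53820368 0.00948116 0.122     ]
bar [0.52062919 0.01731527 0.164     ] [0.53780237 0.00963361 0.164     ]
```

View pics/wrist5z.png

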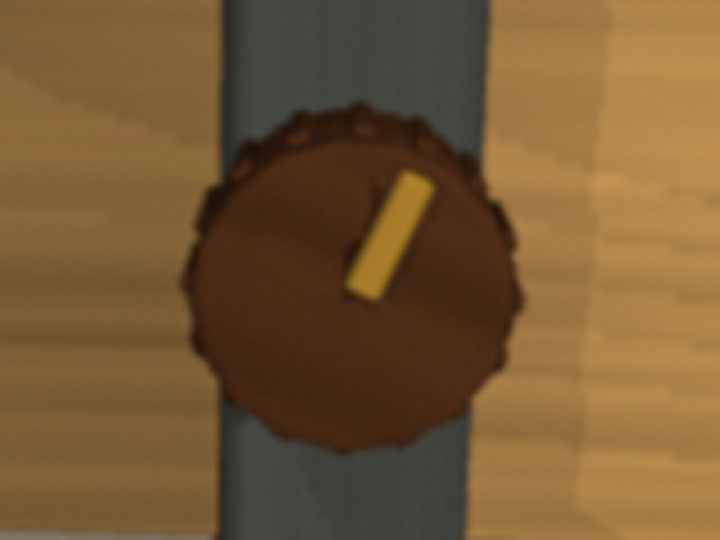

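Request:
drive_tool --pt "-0.001 0.001 -0.025 0 1" --pt "-0.001 0.001 -0.05 0 1" --pt "-0.001 0.001 -0.07 0 1" --pt "-0.001 0.001 -0.082 0 1" --pt "-0.001 0.001 -0.088 0 1" --pt "-0.001 0.001 -0.088 0 1"

```text
t: 10.05
eef_pos: [0.5388, 0.0078, 0.1442]
orientation: [0.704, -0.028, 0.709, 0.031]
force: [0.5, 0.3, 0.5]
width: 0.0856
```

Request:
drive_tool --pt "0 0 0 0 0.3" --pt "0 0 0 0 0.2" --pt "0 0 0 0 0.15" --pt "0 0 0 0 0.1" --pt "0 0 0 0 0.05" --grip_force 25

```text
t: 10.55
eef_pos: [0.5391, 0.0083, 0.1448]
orientation: [0.705, -0.028, 0.708, 0.031]
force: [-0.7, 2.4, 4.1]
width: 0.045
```

```bash
python3 - <<'E'
from h import *
from bench import sensors,snapshot,nets
import cv2
st(sensors.sense())
p=snapshot("wrist");cv2.imwrite("pics/wrist6.png",p["image"])
p=snapshot("scene");im=p["image"][100:320,140:360];cv2.imwrite("pics/scene6.png",cv2.resize(im,None,fx=2.7,fy=2.7))
E
```

```text
t 10.55 pos [0.5391 0.0083 0.1448] yawY 1.6542 toolx [-0.006  0.003 -1.   ] q [-0.129  0.44   1.589  0.003  1.118 -1.784]
 F [-0.72  2.43  4.09] T [ 0.556  0.083 -0.016] tau6 0.002 w 0.0450
```

View pics/wrist6.png

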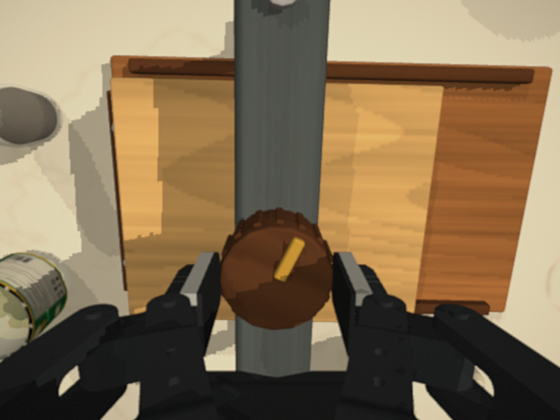

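View pics/scene6.png

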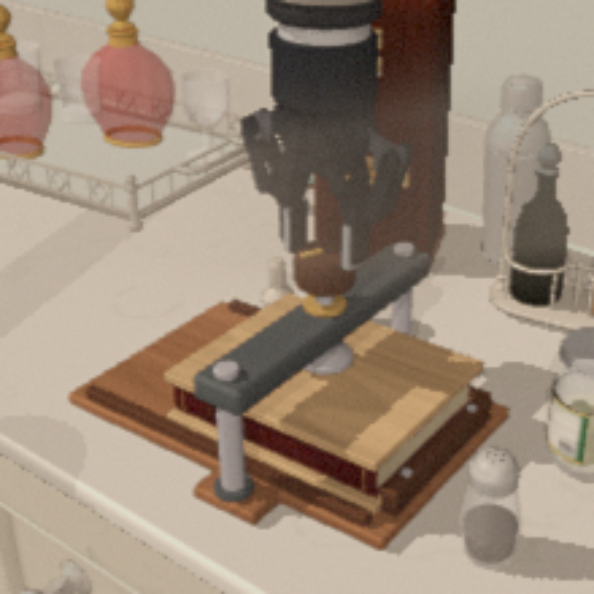

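```bash
python3 - <<'E'
from h import *
from bench import snapshot
import cv2
p=snapshot("scene");K=np.array(p["mtx"]);V=np.array(p["view"])
def pr(P): c=V[:3,:3]@P+V[:3,3];q=K@c;return q[:2]/q[2]
for z in (.12,.13,.136,.14,.15,.164): print(z,[np.round((pr(np.array(P+[z]))-[200,140])*9,0).tolist() for P in ([.54,-.022],[.54,.037],[.54,.007])])
im=p["image"][140:230,200:290];cv2.imwrite("pics/scene7.png",cv2.resize(im,None,fx=6.6,fy=6.6,interpolation=cv2.INTER_CUBIC))
E
```

```text
0.12 [[642.0, 683.0], [447.0, 605.0], [544.0, 644.0]]
0.13 [[642.0, 645.0], [446.0, 568.0], [544.0, 606.0]]
0.136 [[643.0, 622.0], [446.0, 546.0], [544.0, 584.0]]
0.14 [[643.0, 607.0], [446.0, 531.0], [544.0, 569.0]]
0.15 [[643.0, 568.0], [445.0, 493.0], [544.0, 530.0]]
0.164 [[644.0, 513.0], [444.0, 440.0], [544.0, 476.0]]
```

View pics/scene7.png

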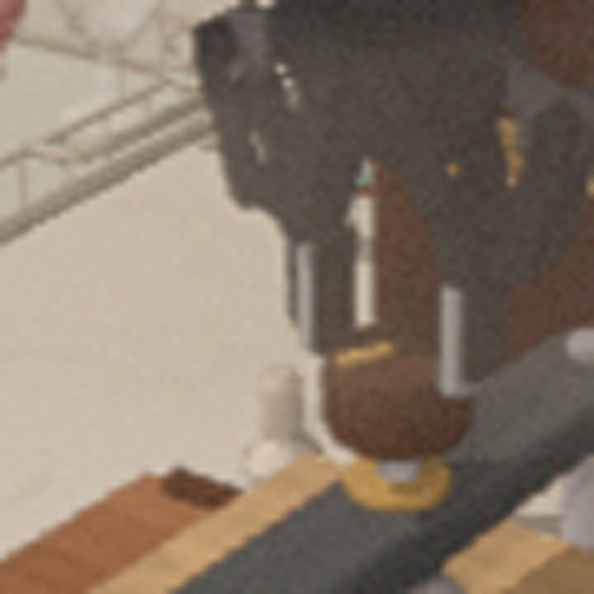

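```bash
python3 - <<'E'
from h import *
from bench import snapshot
p=snapshot("scene");K=np.array(p["mtx"]);V=np.array(p["view"])
R=V[:3,:3];c=-R.T@V[:3,3]
def zat(uv,xy):
    d=R.T@np.linalg.inv(K)@[uv[0],uv[1],1]
    # param minimising xy distance
    s=((np.array(xy)-c[:2])@d[:2])/(d[:2]@d[:2]);P=c+s*d;return np.round(P,4)
for xy in ([.53,-.016],[.54,-.016],[.53,-.025]): print(zat((200+455/6.6,140+393/6.6),xy))
for xy in ([.53,.031],[.54,.031],[.53,.04]): print(zat((200+310/6.6,140+352/6.6),xy))
print("old")
for xy in ([.497,.19],[.50,.2],[.504,.19]): print(zat((140+125/2.7,100+318/2.7),xy))
for xy in ([.563,.19],[.555,.19]): print(zat((140+178/2.7,100+291/2.7),xy))
print("knob top bar",zat((200+365/6.6,140+352/6.6),[.53,.012]))
E
```

```text
[ 0.5335 -0.0205  0.1603]
[ 0.5397 -0.0156  0.1562]
[ 0.5291 -0.0239  0.1632]
[0.528  0.0332 0.1593]
[0.5336 0.0382 0.1556]
[0.5325 0.0372 0.1563]
old
[0.4925 0.1935 0.0577]
[0.4985 0.2012 0.0521]
[0.4952 0.1969 0.0552]
[0.557  0.1953 0.0562]
[0.5535 0.1913 0.0591]
knob top bar [0.5299 0.0122 0.1653]
```

```bash
python3 - <<'E'
from h import *
from bench import snapshot
import cv2
p=snapshot("wrist");K=np.array(p["mtx"]);T=np.linalg.inv(np.array(p["tool_from_camera"]))
for tz in (-.011,.011):
  for tx in (.014,.004,-.005,-.012,-.02,-.03):
    out=[]
    for ty in (-.0225,.0225):
        q=K@(T@[tx,ty,tz,1])[:3];out.append(np.round(q[:2]/q[2]).tolist())
    print(tz,tx,out)
im=p["image"][190:340,140:420];cv2.imwrite("pics/wrist7.png",cv2.resize(im,None,fx=2.8,fy=2.8,interpolation=cv2.INTER_CUBIC))
E
```

```text
-0.011 0.014 [[227.0, 229.0], [322.0, 229.0]]
-0.011 0.004 [[224.0, 236.0], [324.0, 236.0]]
-0.011 -0.005 [[221.0, 243.0], [327.0, 243.0]]
-0.011 -0.012 [[219.0, 249.0], [329.0, 249.0]]
-0.011 -0.02 [[216.0, 257.0], [332.0, 257.0]]
-0.011 -0.03 [[212.0, 268.0], [336.0, 268.0]]
0.011 0.014 [[228.0, 272.0], [320.0, 272.0]]
0.011 0.004 [[226.0, 281.0], [323.0, 281.0]]
0.011 -0.005 [[223.0, 290.0], [325.0, 290.0]]
0.011 -0.012 [[221.0, 298.0], [327.0, 298.0]]
0.011 -0.02 [[218.0, 308.0], [330.0, 308.0]]
0.011 -0.03 [[214.0, 322.0], [334.0, 322.0]]
```

View pics/wrist7.png

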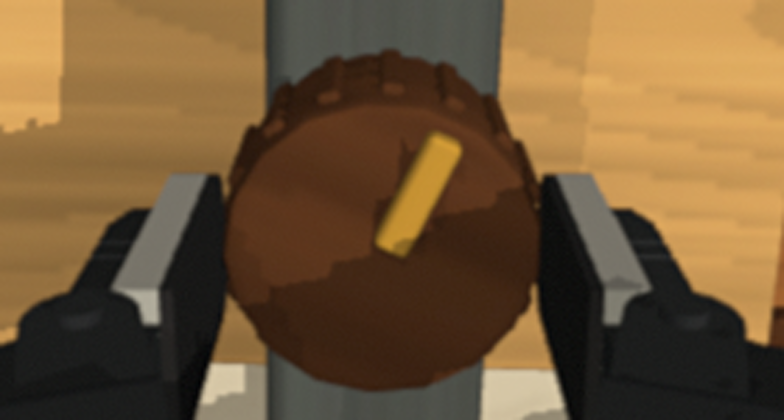

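Both views agree: at this opening the fingertips end about 13 mm behind the TCP, at z≈0.157. The grip is therefore only on the knob's top edge, so I'll reopen slightly and go lower.

Request:
drive_tool --pt "0 0 0 0 0.45" --pt "0 0 0 0 0.45" --pt "0 0 -0.005 0 0.45" --pt "0 0 -0.01 0 0.45" --pt "0 0 -0.015 0 0.45" --pt "0 0 -0.015 0 0.45"

```text
t: 11.4
eef_pos: [0.5384, 0.0083, 0.1286]
orientation: [0.704, -0.028, 0.709, 0.031]
force: [-0.3, -0.1, 1.3]
width: 0.062
```

```bash
python3 - <<'E'
from h import *
from bench import sensors,snapshot,nets
import cv2
st(sensors.sense())
p=snapshot("scene");im=p["image"][140:230,200:290];cv2.imwrite("pics/scene8.png",cv2.resize(im,None,fx=6.6,fy=6.6,interpolation=cv2.INTER_CUBIC))
E
```

```text
t 11.40 pos [0.5384 0.0083 0.1286] yawY 1.6543 toolx [-0.008  0.004 -1.   ] q [-0.129  0.459  1.609  0.003  1.082 -1.784]
 F [-0.35 -0.07  1.31] T [-0.025 -0.042  0.004] tau6 -0.000 w 0.0620
```

View pics/scene8.png

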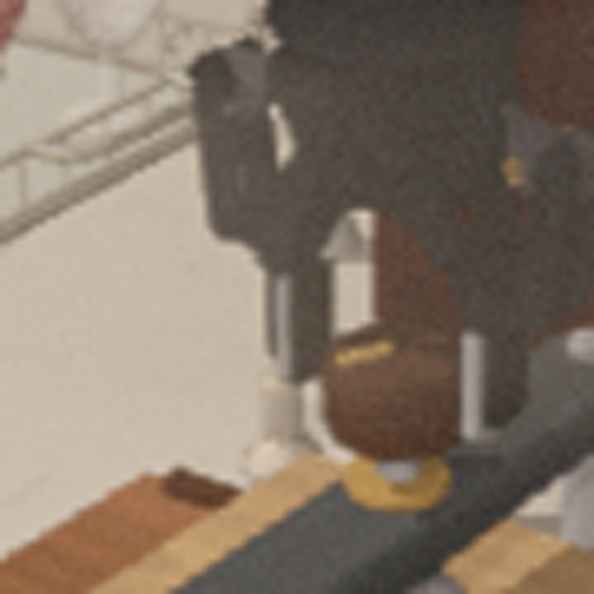

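Request:
drive_tool --pt "0.0005 0 -0.004 0 0.45" --pt "0.0005 0 -0.008 0 0.45" --pt "0.0005 0 -0.008 0 0.25" --pt "0.0005 0 -0.008 0 0.2" --pt "0.0005 0 -0.008 0 0.1" --pt "0.0005 0 -0.008 0 0" --pt "0.0005 0 -0.008 0 0" --grip_force 30

```text
t: 12.15
eef_pos: [0.5394, 0.0084, 0.1215]
orientation: [0.704, -0.028, 0.709, 0.031]
force: [-1.1, 1.5, 2.5]
width: 0.0453
```

```bash
python3 - <<'E'
from h import *
from bench import sensors,snapshot,nets
import cv2
st(sensors.sense())
p=snapshot("scene");im=p["image"][140:230,200:290];cv2.imwrite("pics/scene9.png",cv2.resize(im,None,fx=6.6,fy=6.6,interpolation=cv2.INTER_CUBIC))
E
```

```text
t 12.15 pos [0.5394 0.0084 0.1215] yawY 1.6544 toolx [-0.006  0.004 -1.   ] q [-0.128  0.468  1.616  0.003  1.064 -1.784]
 F [-1.07  1.45  2.54] T [0.23  0.148 0.009] tau6 0.001 w 0.0453
```

View pics/scene9.png

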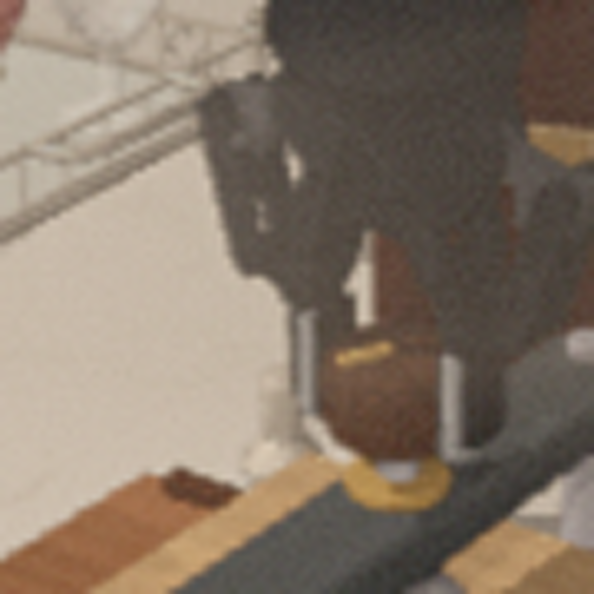

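The pads now cover the rim from z≈0.137 upward. I'll firm up the grip and read a torque baseline.

Request:
drive_tool --pt "0 0.0003 0 0 -0.3" --pt "0 0.0003 0 0 -0.3" --pt "0 0.0003 0 0 -0.3" --grip_force 60

```text
t: 12.5
eef_pos: [0.5393, 0.0085, 0.1216]
orientation: [0.704, -0.028, 0.709, 0.031]
force: [-1.6, -1.1, 3.8]
width: 0.0446
```

```bash
cat > s.py <<'E'
from h import *
from bench import sensors
st(sensors.sense())
E
python3 s.py
```

```text
t 12.50 pos [0.5393 0.0085 0.1216] yawY 1.6544 toolx [-0.006  0.003 -1.   ] q [-0.128  0.468  1.616  0.003  1.064 -1.784]
 F [-1.57 -1.12  3.85] T [-0.233  0.27  -0.005] tau6 -0.000 w 0.0446
```

Request:
drive_tool --pt "0 0 0 -0.08 -0.3" --pt "0 0 0 -0.16 -0.3" --pt "0 0 0 -0.24 -0.3" --pt "0 0 0 -0.32 -0.3"

```text
t: 12.9
eef_pos: [0.5394, 0.0087, 0.1216]
orientation: [0.7, 0.086, 0.704, -0.083]
force: [-1.3, 1.5, 2.8]
width: 0.0444
```

```bash
python3 s.py
```

```text
t 12.90 pos [0.5394 0.0087 0.1216] yawY 1.3311 toolx [-0.005  0.006 -1.   ] q [-0.129  0.467  1.618  0.006  1.063 -1.463]
 F [-1.3   1.46  2.81] T [0.192 0.058 0.063] tau6 -1.005 w 0.0444
```

Request:
drive_tool --pt "0 0 0 -0.08 -0.3" --pt "0 0 0 -0.16 -0.3" --pt "0 0 0 -0.24 -0.3" --pt "0 0 0 -0.32 -0.3"

```text
t: 13.3
eef_pos: [0.5396, 0.0091, 0.1217]
orientation: [0.678, 0.199, 0.681, -0.194]
force: [-0.7, 0.4, 2.9]
width: 0.0445
```

```bash
python3 s.py
```

```text
t 13.30 pos [0.5396 0.0091 0.1217] yawY 1.0078 toolx [-0.002  0.007 -1.   ] q [-0.129  0.466  1.619  0.008  1.06  -1.141]
 F [-0.68  0.44  2.92] T [0.213 0.035 0.076] tau6 -1.008 w 0.0445
```

Request:
drive_tool --pt "0 0 0 -0.06 -0.3"

```text
t: 13.4
eef_pos: [0.5396, 0.0092, 0.1217]
orientation: [0.671, 0.22, 0.674, -0.215]
force: [-1.2, -0.7, 1.9]
width: 0.0451
```

```bash
python3 s.py
```

```text
t 13.40 pos [0.5396 0.0092 0.1217] yawY 0.9448 toolx [-0.002  0.008 -1.   ] q [-0.13   0.466  1.62   0.008  1.059 -1.078]
 F [-1.25 -0.73  1.91] T [-0.102  0.217  0.009] tau6 -0.643 w 0.0451
```

Request:
drive_tool --pt "0 0 0 -0.06 -0.3"

```text
t: 13.5
eef_pos: [0.5397, 0.0092, 0.1217]
orientation: [0.664, 0.241, 0.667, -0.236]
force: [-1.5, 0.8, 2.7]
width: 0.0446
```

```bash
python3 s.py
```

```text
t 13.50 pos [0.5397 0.0092 0.1217] yawY 0.8823 toolx [-0.001  0.008 -1.   ] q [-0.13   0.465  1.62   0.009  1.058 -1.016]
 F [-1.46  0.79  2.74] T [-0.011  0.202  0.033] tau6 -0.780 w 0.0446
```

Request:
drive_tool --pt "0 0 0 -0.06 -0.3"

```text
t: 13.6
eef_pos: [0.5397, 0.0092, 0.1216]
orientation: [0.657, 0.262, 0.659, -0.257]
force: [0.2, -0.5, 3.5]
width: 0.0446
```

```bash
python3 s.py
```

```text
t 13.60 pos [0.5397 0.0092 0.1216] yawY 0.8198 toolx [-0.001  0.008 -1.   ] q [-0.13   0.465  1.621  0.009  1.058 -0.954]
 F [ 0.16 -0.51  3.46] T [-0.022  0.153  0.016] tau6 -0.779 w 0.0446
```

Request:
drive_tool --pt "0 0 0 -0.06 -0.3"

```text
t: 13.7
eef_pos: [0.5397, 0.0093, 0.1216]
orientation: [0.648, 0.282, 0.651, -0.277]
force: [-1.4, 0.6, 3.2]
width: 0.0448
```

```bash
python3 s.py
```

```text
t 13.70 pos [0.5397 0.0093 0.1216] yawY 0.7573 toolx [-0.     0.008 -1.   ] q [-0.13   0.465  1.621  0.009  1.057 -0.891]
 F [-1.4   0.58  3.22] T [0.01  0.099 0.024] tau6 -0.784 w 0.0448
```

Request:
drive_tool --pt "0 0 0 -0.06 -0.3"

```text
t: 13.8
eef_pos: [0.5398, 0.0093, 0.1217]
orientation: [0.639, 0.303, 0.641, -0.297]
force: [-0.7, -0.7, 2.8]
width: 0.0443
```

```bash
python3 s.py
```

```text
t 13.80 pos [0.5398 0.0093 0.1217] yawY 0.6947 toolx [ 0.001  0.008 -1.   ] q [-0.13   0.465  1.621  0.009  1.056 -0.829]
 F [-0.67 -0.7   2.81] T [-0.016  0.142  0.062] tau6 -0.784 w 0.0443
```

Request:
drive_tool --pt "0 0 0 -0.06 -0.3"

```text
t: 13.9
eef_pos: [0.5399, 0.0093, 0.1216]
orientation: [0.63, 0.323, 0.632, -0.317]
force: [-0.6, 0.0, 2.6]
width: 0.0445
```

```bash
python3 s.py
```

```text
t 13.90 pos [0.5399 0.0093 0.1216] yawY 0.6321 toolx [ 0.001  0.008 -1.   ] q [-0.13   0.464  1.622  0.009  1.055 -0.766]
 F [-0.61  0.03  2.6 ] T [0.016 0.216 0.077] tau6 -0.785 w 0.0445
```

Request:
drive_tool --pt "0 0 0 -0.06 -0.3"

```text
t: 14.0
eef_pos: [0.54, 0.0094, 0.1217]
orientation: [0.62, 0.342, 0.621, -0.337]
force: [-0.9, 0.6, 2.2]
width: 0.0444
```

```bash
python3 s.py
```

```text
t 14.00 pos [0.54   0.0094 0.1217] yawY 0.5697 toolx [ 0.002  0.008 -1.   ] q [-0.13   0.464  1.622  0.009  1.055 -0.704]
 F [-0.88  0.59  2.2 ] T [0.008 0.141 0.068] tau6 -0.786 w 0.0444
```

Request:
drive_tool --pt "0 0 0 -0.06 -0.3"

```text
t: 14.1
eef_pos: [0.54, 0.0094, 0.1216]
orientation: [0.609, 0.361, 0.61, -0.356]
force: [-0.6, 0.2, 2.9]
width: 0.0443
```

```bash
python3 s.py
```

```text
t 14.10 pos [0.54   0.0094 0.1216] yawY 0.5071 toolx [ 0.002  0.008 -1.   ] q [-0.13   0.464  1.622  0.009  1.054 -0.641]
 F [-0.62  0.21  2.87] T [-0.06   0.138  0.051] tau6 -0.787 w 0.0443
```

Request:
drive_tool --pt "0 0 0 -0.06 -0.3"

```text
t: 14.2
eef_pos: [0.5401, 0.0094, 0.1216]
orientation: [0.597, 0.38, 0.599, -0.375]
force: [0.6, 0.3, 3.2]
width: 0.0444
```

```bash
python3 s.py
```

```text
t 14.20 pos [0.5401 0.0094 0.1216] yawY 0.4446 toolx [ 0.003  0.008 -1.   ] q [-0.129  0.464  1.623  0.009  1.053 -0.579]
 F [0.55 0.31 3.23] T [-0.062  0.165  0.024] tau6 -0.787 w 0.0444
```

Request:
drive_tool --pt "0 0 0 -0.06 -0.3"

```text
t: 14.3
eef_pos: [0.5402, 0.0094, 0.1217]
orientation: [0.585, 0.399, 0.586, -0.393]
force: [-0.6, 0.7, 2.1]
width: 0.0443
```

```bash
python3 s.py
```

```text
t 14.30 pos [0.5402 0.0094 0.1217] yawY 0.3821 toolx [ 0.004  0.008 -1.   ] q [-0.129  0.464  1.623  0.009  1.052 -0.516]
 F [-0.58  0.71  2.08] T [0.036 0.136 0.043] tau6 -0.788 w 0.0443
```

Request:
drive_tool --pt "0 0 0 -0.06 -0.3"

```text
t: 14.4
eef_pos: [0.5402, 0.0095, 0.1217]
orientation: [0.573, 0.417, 0.574, -0.411]
force: [-0.5, 0.1, 3.2]
width: 0.0447
```

```bash
python3 s.py
```

```text
t 14.40 pos [0.5402 0.0095 0.1217] yawY 0.3196 toolx [ 0.004  0.008 -1.   ] q [-0.129  0.463  1.624  0.009  1.052 -0.453]
 F [-0.48  0.09  3.2 ] T [-0.049  0.154 -0.041] tau6 -0.789 w 0.0447
```

Request:
drive_tool --pt "0 0 0 -0.06 -0.3"

```text
t: 14.5
eef_pos: [0.5403, 0.0095, 0.1216]
orientation: [0.56, 0.435, 0.56, -0.429]
force: [-0.1, 0.3, 2.4]
width: 0.0448
```

```bash
python3 s.py; python3 - <<'E'
from bench import snapshot
import cv2
p=snapshot("wrist");cv2.imwrite("pics/wrist10.png",p["image"])
E
```

```text
t 14.50 pos [0.5403 0.0095 0.1216] yawY 0.2570 toolx [ 0.005  0.007 -1.   ] q [-0.129  0.463  1.624  0.009  1.051 -0.391]
 F [-0.05  0.35  2.39] T [-0.007  0.177  0.042] tau6 -0.789 w 0.0448
```

View pics/wrist10.png

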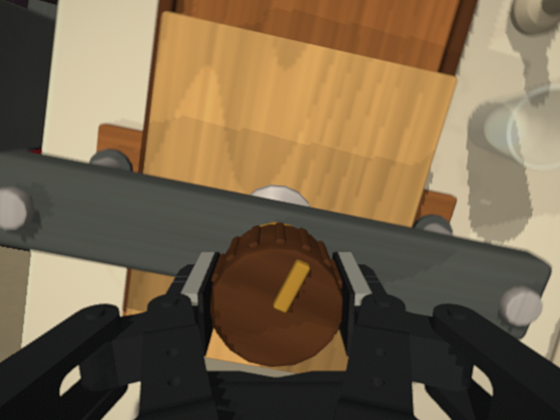

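The bar sits at the same angle relative to the fingers as before, so there's no slip. I'll continue; tau6 is a very clean signal, steady at −0.79.

Request:
drive_tool --pt "0 0 0 -0.06 -0.3"

```text
t: 14.65
eef_pos: [0.5403, 0.0095, 0.1216]
orientation: [0.546, 0.452, 0.546, -0.446]
force: [-1.8, -0.3, 1.6]
width: 0.0444
```

```bash
python3 s.py
```

```text
t 14.65 pos [0.5403 0.0095 0.1216] yawY 0.1940 toolx [ 0.005  0.007 -1.   ] q [-0.129  0.463  1.624  0.009  1.05  -0.327]
 F [-1.78 -0.32  1.59] T [-0.068  0.181  0.052] tau6 -1.180 w 0.0444
```

Request:
drive_tool --pt "0 0 0 -0.06 -0.3"

```text
t: 14.75
eef_pos: [0.5404, 0.0095, 0.1216]
orientation: [0.532, 0.469, 0.532, -0.463]
force: [-0.0, -0.3, 2.2]
width: 0.0448
```

```bash
python3 s.py
```

```text
t 14.75 pos [0.5404 0.0095 0.1216] yawY 0.1327 toolx [ 0.006  0.007 -1.   ] q [-0.129  0.463  1.625  0.009  1.049 -0.266]
 F [-0.03 -0.32  2.2 ] T [-0.024  0.198  0.093] tau6 -0.737 w 0.0448
```

Request:
drive_tool --pt "0 0 0 -0.06 -0.3"

```text
t: 14.85
eef_pos: [0.5405, 0.0095, 0.1216]
orientation: [0.518, 0.485, 0.517, -0.479]
force: [-0.3, 0.1, 2.6]
width: 0.0446
```

```bash
python3 s.py
```

```text
t 14.85 pos [0.5405 0.0095 0.1216] yawY 0.0716 toolx [ 0.006  0.006 -1.   ] q [-0.129  0.463  1.625  0.008  1.049 -0.204]
 F [-0.28  0.08  2.62] T [-0.008  0.152  0.018] tau6 -0.790 w 0.0446
```

Request:
drive_tool --pt "0 0 0 -0.06 -0.3"

```text
t: 14.95
eef_pos: [0.5405, 0.0095, 0.1217]
orientation: [0.503, 0.501, 0.502, -0.494]
force: [-0.7, -1.0, 2.4]
width: 0.0447
```

```bash
python3 s.py
```

```text
t 14.95 pos [0.5405 0.0095 0.1217] yawY 0.0103 toolx [ 0.007  0.006 -1.   ] q [-0.128  0.462  1.625  0.008  1.048 -0.143]
 F [-0.7  -0.97  2.39] T [-0.064  0.164  0.063] tau6 -0.772 w 0.0447
```

Request:
drive_tool --pt "0 0 0 -0.06 -0.3"

```text
t: 15.05
eef_pos: [0.5406, 0.0095, 0.1217]
orientation: [0.487, 0.516, 0.487, -0.509]
force: [-0.1, -0.1, 2.9]
width: 0.0448
```

```bash
python3 s.py
```

```text
t 15.05 pos [0.5406 0.0095 0.1217] yawY -0.0509 toolx [ 0.007  0.006 -1.   ] q [-0.128  0.462  1.625  0.007  1.047 -0.081]
 F [-0.11 -0.1   2.94] T [-0.02   0.133  0.044] tau6 -0.774 w 0.0448
```

Request:
drive_tool --pt "0 0 0 -0.06 -0.3"

```text
t: 15.15
eef_pos: [0.5407, 0.0094, 0.1217]
orientation: [0.472, 0.53, 0.471, -0.524]
force: [0.1, -0.5, 3.2]
width: 0.0447
```

```bash
python3 s.py
```

```text
t 15.15 pos [0.5407 0.0094 0.1217] yawY -0.1120 toolx [ 0.008  0.005 -1.   ] q [-0.128  0.462  1.626  0.007  1.047 -0.019]
 F [ 0.13 -0.46  3.23] T [0.019 0.161 0.146] tau6 -0.727 w 0.0447
```

Request:
drive_tool --pt "0 0 0 -0.06 -0.3"

```text
t: 15.25
eef_pos: [0.5407, 0.0094, 0.1217]
orientation: [0.456, 0.545, 0.454, -0.538]
force: [-0.0, -1.2, 2.4]
width: 0.0446
```

```bash
python3 s.py
```

```text
t 15.25 pos [0.5407 0.0094 0.1217] yawY -0.1730 toolx [ 0.008  0.005 -1.   ] q [-0.128  0.462  1.626  0.006  1.046  0.042]
 F [-0.01 -1.21  2.37] T [-0.026  0.167  0.203] tau6 -0.641 w 0.0446
```

Request:
drive_tool --pt "0 0 0 -0.06 -0.3"

```text
t: 15.35
eef_pos: [0.5408, 0.0094, 0.1217]
orientation: [0.439, 0.558, 0.438, -0.552]
force: [-0.2, 0.2, 2.6]
width: 0.0442
```

```bash
python3 s.py
```

```text
t 15.35 pos [0.5408 0.0094 0.1217] yawY -0.2340 toolx [ 0.008  0.004 -1.   ] q [-0.127  0.462  1.626  0.006  1.046  0.104]
 F [-0.19  0.25  2.65] T [-0.001  0.18   0.209] tau6 -0.650 w 0.0442
```

Request:
drive_tool --pt "0 0 0 -0.06 -0.3"

```text
t: 15.45
eef_pos: [0.5409, 0.0094, 0.1217]
orientation: [0.422, 0.571, 0.42, -0.565]
force: [-0.0, -0.2, 2.3]
width: 0.0444
```

```bash
python3 s.py
```

```text
t 15.45 pos [0.5409 0.0094 0.1217] yawY -0.2948 toolx [ 0.009  0.003 -1.   ] q [-0.127  0.462  1.626  0.005  1.045  0.165]
 F [-0.   -0.15  2.29] T [-0.073  0.269  0.164] tau6 -0.637 w 0.0444
```

Request:
drive_tool --pt "0 0 0 -0.06 -0.3"

```text
t: 15.55
eef_pos: [0.5409, 0.0093, 0.1217]
orientation: [0.405, 0.584, 0.403, -0.577]
force: [-0.2, 0.0, 3.1]
width: 0.0444
```

```bash
python3 s.py
```

```text
t 15.55 pos [0.5409 0.0093 0.1217] yawY -0.3557 toolx [ 0.009  0.003 -1.   ] q [-0.127  0.462  1.626  0.004  1.045  0.227]
 F [-0.2   0.05  3.11] T [0.009 0.185 0.176] tau6 -0.630 w 0.0444
```

The landing shows clearly: Tz rises from about 0.05 to about 0.19 N m between tool yaw −0.05 and −0.17. I put it at tool yaw ≈ −0.09. The goal is about −0.92 on the tool once the rim's give is included, so I'll go most of the way and settle.

Request:
drive_tool --pt "0 0 0 -0.06 -0.3" --pt "0 0 0 -0.12 -0.3" --pt "0 0 0 -0.18 -0.3" --pt "0 0 0 -0.24 -0.3" --pt "0 0 0 -0.3 -0.3" --pt "0 0 0 -0.36 -0.3" --pt "0 0 0 -0.42 -0.3" --pt "0 0 0 -0.48 -0.3"

```text
t: 16.35
eef_pos: [0.5413, 0.009, 0.1218]
orientation: [0.256, 0.663, 0.252, -0.657]
force: [0.7, -1.7, 1.3]
width: 0.0444
```

```bash
python3 s.py
```

```text
t 16.35 pos [0.5413 0.009  0.1218] yawY -0.8365 toolx [ 0.01  -0.002 -1.   ] q [-1.240e-01  4.620e-01  1.626e+00 -1.000e-03  1.044e+00  7.130e-01]
 F [ 0.72 -1.73  1.32] T [-0.184  0.023  0.259] tau6 -0.560 w 0.0444
```

Request:
drive_tool --pt "0 0 0 0 -0.3" --pt "0 0 0 0 -0.3" --pt "0 0 0 0 -0.3"

```text
t: 16.65
eef_pos: [0.5413, 0.009, 0.1218]
orientation: [0.256, 0.663, 0.252, -0.657]
force: [-0.7, -0.9, 2.3]
width: 0.0444
```

```bash
python3 s.py; python3 - <<'E'
from bench import snapshot
import cv2
from h import *
for i in range(2): 
    p=snapshot("wrist");
    s=__import__("bench").sensors.sense(); print(np.round(s["torque"],3))
cv2.imwrite("pics/wrist11.png",p["image"])
E
```

```text
t 16.65 pos [0.5413 0.009  0.1218] yawY -0.8349 toolx [ 0.01  -0.002 -1.   ] q [-1.240e-01  4.620e-01  1.626e+00 -1.000e-03  1.044e+00  7.110e-01]
 F [-0.7  -0.88  2.26] T [0.041 0.207 0.139] tau6 0.156 w 0.0444
[0.025 0.112 0.176]
[0.019 0.142 0.146]
```

View pics/wrist11.png

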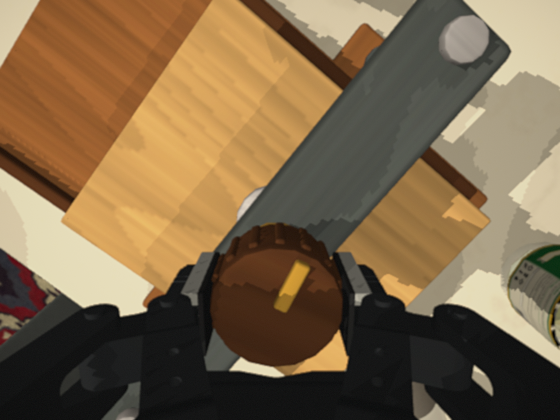

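```bash
cat > bar.py <<'E'
import cv2,numpy as np,sys
K=np.array([[377.0621503020364,0,275.8119322158358],[0,377.0621503020364,206.71759385004327],[0,0,1]])
T=np.array([[-0.0014,-0.2594,0.9658,-0.1558],[1.0,0.0004,0.0015,0.0004],[-0.0008,0.9658,0.2594,-0.0677],[0,0,0,1]])
def bar(fn,tx,y0=225):
    im=cv2.imread(fn);h=cv2.cvtColor(im,cv2.COLOR_BGR2HSV)
    m=cv2.inRange(h,(12,120,110),(30,255,255));
    n,l,s,c=cv2.connectedComponentsWithStats(m[y0:335,215:340]);
    best=[i for i in range(1,n) if 200<s[i,4]<1500]
    for i in best:
        v,u=np.where(l==i);u=u+215;v=v+y0
        d=T[:3,:3]@np.linalg.inv(K)@np.c_[u,v,np.ones(len(u))].T
        k=(tx-T[0,3])/d[0];P=(T[:3,3:4]+d*k)[1:]
        C=np.cov(P);w,V=np.linalg.eigh(C);a=V[:,1]
        print(fn,s[i].tolist(),"ang",round(float(np.arctan(a[1]/a[0])),4),"elong",np.sqrt(w).round(4),P.mean(1).round(4))
for f,tx in (("pics/wrist6.png",-.020),("pics/wrist10.png",-.0435),("pics/wrist11.png",-.0435)): bar(f,tx)
E
python3 bar.py
```

```text
pics/wrist6.png [0, 0, 20, 34, 372] ang -1.192 elong [0.0016 0.0034] [-0.0199 -0.0197]
pics/wrist6.png [103, 0, 22, 30, 443] ang 1.1634 elong [0.0018 0.0033] [ 0.0216 -0.0196]
pics/wrist6.png [59, 12, 31, 44, 602] ang -1.1151 elong [0.0015 0.0054] [ 0.0059 -0.0105]
pics/wrist6.png [98, 67, 25, 30, 352] ang -1.2637 elong [0.0022 0.003 ] [0.021  0.0128]
pics/wrist6.png [1, 72, 19, 23, 261] ang 1.359 elong [0.0017 0.0026] [-0.0199  0.0121]
pics/wrist10.png [58, 35, 37, 52, 834] ang -1.1304 elong [0.0015 0.0054] [ 0.0056 -0.0108]
pics/wrist11.png [0, 0, 19, 24, 242] ang -1.0182 elong [0.0011 0.0022] [-0.0166 -0.0291]
pics/wrist11.png [59, 35, 36, 52, 830] ang -1.1577 elong [0.0016 0.0052] [ 0.0056 -0.0108]
```

The bar's angle relative to the gripper shifted by only 0.027 rad. That's the expected give, so there was no slip. The knob is at about 0.72 rad past landing, so I'll add the last 0.065.

Request:
drive_tool --pt "0 0 0 -0.035 -0.3" --pt "0 0 0 -0.066 -0.3" --pt "0 0 0 -0.066 -0.3" --pt "0 0 0 -0.066 -0.3"

```text
t: 17.15
eef_pos: [0.5413, 0.0089, 0.1217]
orientation: [0.235, 0.671, 0.23, -0.665]
force: [-0.2, -1.6, 2.8]
width: 0.0444
```

```bash
python3 s.py; python3 - <<'E'
from bench import snapshot
import cv2
p=snapshot("wrist");cv2.imwrite("pics/wrist12.png",p["image"])
E
cat >> bar.py <<'E'
bar("pics/wrist12.png",-.0435)
E
python3 bar.py | tail -2; python3 s.py
```

```text
t 17.15 pos [0.5413 0.0089 0.1217] yawY -0.9003 toolx [ 0.01  -0.003 -1.   ] q [-0.124  0.462  1.626 -0.002  1.044  0.777]
 F [-0.24 -1.56  2.79] T [-0.061  0.147  0.205] tau6 0.243 w 0.0444
pics/wrist12.png [0, 0, 20, 27, 297] ang -1.0962 elong [0.0012 0.0025] [-0.0165 -0.0286]
pics/wrist12.png [59, 35, 36, 52, 815] ang -1.1625 elong [0.0015 0.0052] [ 0.0057 -0.0109]
t 17.20 pos [0.5413 0.009  0.1217] yawY -0.9005 toolx [ 0.01  -0.003 -1.   ] q [-0.124  0.462  1.626 -0.002  1.044  0.778]
 F [-0.75 -1.3   3.5 ] T [-0.043  0.118  0.228] tau6 0.212 w 0.0447
```

Request:
drive_tool --pt "0 0 0 -0.012 -0.3" --pt "0 0 0 -0.012 -0.3"

```text
t: 17.4
eef_pos: [0.5413, 0.0089, 0.1217]
orientation: [0.231, 0.672, 0.226, -0.666]
force: [-0.7, -2.1, 1.7]
width: 0.0443
```

```bash
python3 s.py
```

```text
t 17.40 pos [0.5413 0.0089 0.1217] yawY -0.9127 toolx [ 0.01  -0.003 -1.   ] q [-0.124  0.462  1.626 -0.002  1.044  0.79 ]
 F [-0.7  -2.12  1.66] T [-0.073  0.126  0.255] tau6 0.320 w 0.0443
```

Request:
drive_tool --pt "0 0 0 0 0.3" --pt "0 0 0 0 0.6" --pt "0 0 0 0 1" --pt "0 0 0 0 1" --pt "0 0 0 0 1" --pt "0 0 0 0 1"

```text
t: 18.0
eef_pos: [0.5413, 0.0089, 0.1217]
orientation: [0.231, 0.672, 0.226, -0.666]
force: [0.7, 0.2, 0.3]
width: 0.0854
```

```bash
python3 s.py; python3 - <<'E'
from bench import snapshot
import cv2
p=snapshot("wrist");cv2.imwrite("pics/wrist13.png",p["image"])
E
cat >> bar.py <<'E'
bar("pics/wrist13.png",-.0435)
E
python3 bar.py | tail -2
```

```text
t 18.00 pos [0.5413 0.0089 0.1217] yawY -0.9126 toolx [ 0.01  -0.003 -1.   ] q [-0.124  0.462  1.626 -0.002  1.044  0.79 ]
 F [0.7  0.19 0.29] T [-0.031  0.024  0.022] tau6 0.000 w 0.0854
pics/wrist13.png [0, 0, 20, 29, 311] ang -1.1113 elong [0.0012 0.0026] [-0.0165 -0.0285]
pics/wrist13.png [59, 35, 32, 52, 803] ang -1.2188 elong [0.0015 0.0052] [ 0.0049 -0.011 ]
```

View pics/wrist13.png

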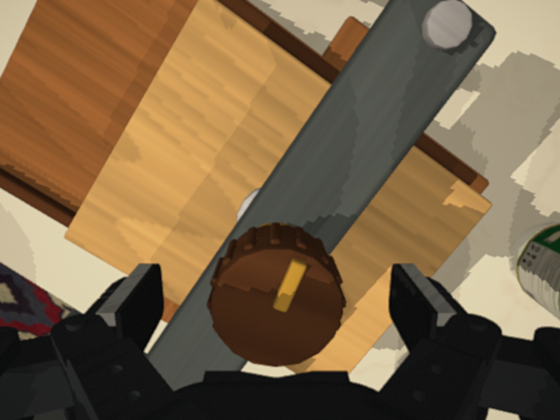

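The knob is released. The bar reads about 2.46 rad of total turn, with the rim relaxing about 0.045 rad on release. Now I'll lift clear and check.

Request:
drive_tool --pt "0 0 0.01 0 1" --pt "0 0 0.03 0 1" --pt "0 0 0.06 0 1" --pt "0 0 0.09 0 1" --pt "0 0 0.11 0 1" --pt "-0.02 0.04 0.12 0 1" --pt "-0.04 0.08 0.13 0 1" --pt "-0.06 0.12 0.13 0 1" --pt "-0.08 0.16 0.13 0 1" --pt "-0.1 0.2 0.13 0 1" --pt "-0.12 0.24 0.13 0 1" --pt "-0.14 0.28 0.13 0 1" --pt "-0.16 0.3 0.13 0 1" --pt "-0.16 0.3 0.13 0 1"

```text
t: 19.45
eef_pos: [0.379, 0.3113, 0.2526]
orientation: [0.232, 0.672, 0.228, -0.666]
force: [0.5, -0.0, 0.2]
width: 0.0855
```

```bash
python3 s.py; python3 - <<'E'
from bench import snapshot
import cv2
p=snapshot("top");im=p["image"][160:310,170:345];cv2.imwrite("pics/top14.png",cv2.resize(im,None,fx=4,fy=4,interpolation=cv2.INTER_CUBIC))
cv2.imwrite("pics/top14f.png",p["image"])
p=snapshot("scene");cv2.imwrite("pics/scene14.png",p["image"]);
from h import *
p=None
T=cv2.imread
def ang(fn):
    im=cv2.imread(fn)[215:245,255:287];h=cv2.cvtColor(im,cv2.COLOR_BGR2HSV)
    w=np.clip(im[:,:,1].astype(float)-80,0,None)*(h[:,:,1]>110)
    yy,xx=np.mgrid[:w.shape[0],:w.shape[1]]
    m=((xx-15)**2+(yy-15)**2<100);w=w*m
    W=w.sum();cx,cy=(w*xx).sum()/W,(w*yy).sum()/W
    C=np.array([[(w*(xx-cx)**2).sum(),(w*(xx-cx)*(yy-cy)).sum()],[0,(w*(yy-cy)**2).sum()]])/W;C[1,0]=C[0,1]
    l,V=np.linalg.eigh(C);a=V[:,1];return np.arctan2(a[1],a[0]),cx+255,cy+215,np.sqrt(l)
print(ang("pics/top0.png"),ang("pics/top14f.png"))
E
```

```text
t 19.45 pos [0.379  0.3113 0.2526] yawY -0.9081 toolx [ 0.01  -0.002 -1.   ] q [ 0.536  0.248  1.56  -0.007  1.325  1.446]
 F [ 0.46 -0.03  0.19] T [ 0.019  0.026 -0.014] tau6 0.520 w 0.0855
(np.float64(1.9136854584335896), np.float64(268.1993817619784), np.float64(234.48840803709427), array([0.57860512, 2.50018164])) (np.float64(1.2377719337878499), np.float64(268.2597402597403), np.float64(224.7012987012987), array([0.35839316, 2.56105891]))
```

View pics/top14.png

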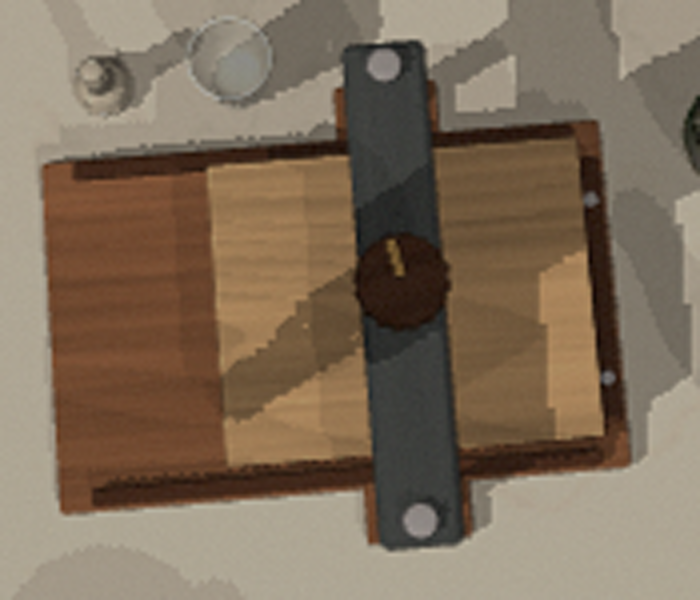

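View pics/scene14.png

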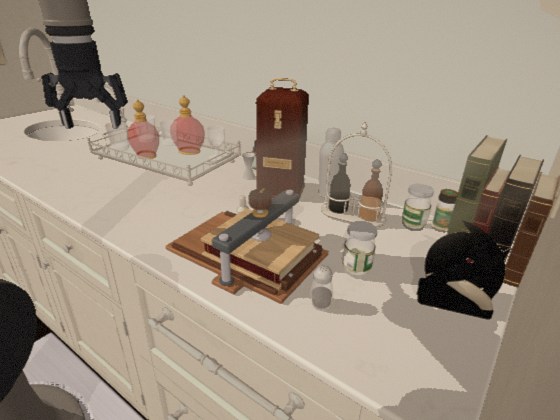

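```bash
python3 - <<'E'
from bench import workorder
print(workorder.close_job())
E
```

```text
the job is handed in; nothing more can be done
None
```

The job is handed in: the bundle is home against the stop, and the knob is tightened to about 42° past landing, roughly 3° short of the 45° asked for. It took about 19 s of the 72 s allowed.

- **Bundle:** I slid it along the bed at about 2–5 N until it met the stop, where the force levelled off at 11–14 N. The last top view shows it square against the stop, and the bystanders in view look unmoved.
- **Landing:** I turned the knob clockwise in small steps. The foot landed after about 1.74 rad, when the torque jumped from about 0.05 to 0.19 N m.
- **Final tightening:** I went on to about 45° past landing under load, then let go. The knob eased back about 0.045 rad as the grip opened. Bar angles from the wrist and top cameras agree on about 2.46 rad of total turn, which puts it at roughly 42°, give or take 1–2°. I left it there rather than regrip for so little.
- **Other things that disagreed:**
  - The first grip caught only the knob's top edge, because the fingertips ended higher than I expected. I reopened and regripped lower before turning.
  - The torque near the end read 0.26–0.32 N m, against the 0.4 described for 45°.

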